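Click the lilac glaze bottle into the shaker cup

TASK

Load the lilac glaze bottle upright into the cup of the bench shaker and push it down past the sprung balls until it clicks fully home on the cup floor, then let go. Carry it there and press it in with the gripper rather than dropping it, and leave the green and the coral bottles standing where they are.

Things in the scene. Friction and masses are not known exactly. Their poses are not given: they have to be found in the camera images.
- lilac_mid (a point): Lilac plastic glaze bottle with white label, about 160 g, 110 mm tall, upright on the table. Round: body 44 mm across up to 80 mm, shoulder to 90 mm, then a flat white cap 28 mm across. Foot tapers to 30 mm across over the lowest 12 mm; a catch groove runs round it 14 to 29 mm above the underside. Point: its centre, 55 mm above its underside; z up its axis.
- cup_seat (a point): Centre of the floor of the dark cup on the fixed white shaker box (160 x 130 mm, any yaw), 71 mm above the table; z up. Bore 52 mm wide to 23 mm up, then a funnel to 82 mm (90 outside) at the rim 43 mm up. Three sprung balls 21 mm up (orange housings) stop a bottle 10 to 16 mm too high; 10 to 20 N straight down clicks it home, its underside on this point. Any bottle yaw fits.
- sage_mid (a point): glaze bottle the same in size and shape as the lilac one, but leaf green, standing on the table; a bystander to be left standing. The point is its centre, 55 mm above its underside; z along its axis.
- coral_mid (a point): glaze bottle the same in size and shape as the lilac one, but coral (orange-pink), standing on the table; a bystander to be left standing. The point is its centre, 55 mm above its underside; z along its axis.

How it is judged (in metres and radians):
On the way:
1. the gripper is on the lilac bottle (holding or pressing it) while its foot is inside the cup (horizontal distance between lilac_mid and cup_seat below 0.02 m and z of lilac_mid in the frame of cup_seat below 0.085 m and contact force between any of the fingers, the arm and lilac above 0.5 N), for 0.05 s.
At the end, for the whole second after the job is handed in: The lilac bottle is home in the cup and let go: centre within 10 mm of the cup axis and less than 60 mm above the cup floor (55 is fully home, on the balls it is 65 or more), upright within 10 degrees; the green and coral bottles upright, within 30 mm of where they began (horizontal distance between lilac_mid and cup_seat below 0.01 m and z of lilac_mid in the frame of cup_seat between 0.045 and 0.06 m and angle between lilac_mid's own z axis and vertical below 0.17 rad and distance of each of sage_mid, coral_mid from where it was at the start of the episode below 0.03 m and angle between each of sage_mid, coral_mid's own z axis and vertical below 0.2 rad); the robot touches nothing.
It fails at once if the green bottle is knocked over or shifted by more than 30 mm (distance of sage_mid from where it was at the start of the episode above 0.03 m or angle between sage_mid's own z axis and vertical above 0.35 rad).
It fails at once if the coral bottle is knocked over or shifted by more than 30 mm (distance of coral_mid from where it was at the start of the episode above 0.03 m or angle between coral_mid's own z axis and vertical above 0.35 rad).
It also fails if it takes over 48 s, if anything falls off the work surface, if the arm or the gripper's body presses on something with over 40 N, if the wrist force passes 120 N, or if a joint passes its speed limit or range.

ROBOT

A 6-joint arm with a two-finger parallel gripper is mounted at the origin on the work surface. World frame = base frame: x ahead of the robot, y to its left, z up, the work surface at z = 0. Lengths are in m, angles in degrees, forces in N, time in s.
With the tool pointing down it reaches from about 0.275 to 0.875 m from the base axis. Payload 12.5 kg.
Tool frame: the origin (TCP) lies at the very end of the fingers, on their centre line; the grasp point (between the pads) lies 19 mm behind it; z points along the fingers, y is the line along which they close (so a half turn about z gives the same grasp; the last joint's range is limited). The gripper opens to 85 mm and grips with 20 to 120 N. Pads are 22 mm wide; open, the fingers measure 114 mm over their backs; the gripper's body (76 mm by 85 mm) begins 54 mm behind the grasp point. The pads swing forward as they close: fully open they stand 13 mm farther back than shut.
Start: joints at [-73.602, 20.094, 94.641, -0, 65.266, -4.847], TCP at [0.199, -0.513, 0.209] pointing down, gripper open.
Joint ranges: [-157.81, 157.81], [-45, 120.19], [0.68, 151.7], [-89.99, 269.99], [4.06, 180], [-164.3, 164.3]. Speed limits (degrees/s): [127.2, 127.2, 159.86, 180, 180, 180].

INTERFACE

Orientations are given as a 3x3 rotation matrix whose columns are the frame's x, y, z axes.
In Python, from workcell import manip gives the robot as it stands. Calls block until the motion is done:
- manip.movep(position, orientation): joint-space move of the TCP to a pose.
- manip.move_linear(position, attitude=None, vel=0.15, contact_N=None): straight line of the TCP; attitude=None keeps the orientation; vel is the mean speed in m/s. With contact_N (N) it stops when the force on the tool has changed by that much, and returns True; else False.
- manip.movej(angles): joint-space move.
- manip.move_gripper(opening, f_grip=None): finger opening in m; f_grip is the grip in N (None keeps the last); returns when the fingers have stopped.
- manip.hold(seconds).
- manip.inverse_kinematics(position, orientation): joint angles nearest the present ones, or None.
- manip.get_state(): the state.
- manip.get_image(name): name is "side" or "top"; returns a dict with "pixels" (400x640x3 uint8, red, green, blue), "range_z" (400x640 float32, m along the optical axis (not along the pixel's ray), 0 where there is no reading), "camera_matrix" (3x3 intrinsics, pixels), "camera_from_world" (4x4, takes a point from world to camera coordinates). Camera axes: x right, y up, looking along -z (the intrinsics and any distortion apply to the point x, -y, -z); pixel columns grow to the right and rows downward; lengths in m; the calibration is good to about 2 mm. A picture is of the moment at which its call begins.
A pose or a line that the arm cannot do raises manip.MotionError and nothing moves.
- manip.finish_job(): hands the job in; it is judged then, once.
The state is a dict: "time_s": time; "joints": joint angles; "qd": joint speeds; "effort": joint torques, N m; "position": TCP position; "eef_rot": TCP orientation; "ft_force": force on the tool from outside, world axes, zero at the start; "wrist_torque": the same for the moment, N m; "width": finger opening in m; "finger_force": force on a finger pad.
Only numpy, scipy, OpenCV 4.12 (cv2) and the standard library are available. Lean on these libraries where they do the work, as an engineer would, in place of code of your own. Each camera call takes 0.05 s, during which the arm holds its last target. There are 200 camera calls.

## Working session

There is one attempt and no reset: what is moved stays moved. The work goes in short steps, each a Python script; the robot and the scene stay as the last script left them, time stands still between calls to the robot, and variables do not carry over. Pictures are saved under pics/ and viewed, at most 10 in all, crops included, and the job is handed in when it is done.

```bash
ls; mkdir -p pics
python3 - <<'E'
from workcell import manip
import cv2,numpy as np
for n in("side","top"):
    d=manip.get_image(n); cv2.imwrite(f"pics/{n}0.png",d["pixels"][...,::-1])
    np.savez(f"{n}0.npz",**d)
    T=np.linalg.inv(d["camera_from_world"]); print(n,T.round(3).tolist(),d["camera_matrix"].tolist(), [k for k in d], (d["range_z"]>0).mean())
s=manip.get_state();print(s)
E
```

```text
pics
side [[-0.926, 0.236, -0.296, 0.334], [-0.378, -0.569, 0.73, 0.581], [0.004, 0.788, 0.616, 0.608], [0.0, 0.0, 0.0, 1.0]] [[392.2623919569611, 0.0, 324.05823276278085], [0.0, 392.2623919569611, 204.4636824459609], [0.0, 0.0, 1.0]] ['pixels', 'range_z', 'camera_matrix', 'camera_from_world'] 0.99615625
top [[-0.014, 0.992, -0.129, 0.436], [-1.0, -0.016, -0.018, -0.003], [-0.02, 0.129, 0.991, 0.967], [0.0, 0.0, 0.0, 1.0]] [[460.74580732915337, 0.0, 319.66459923074495], [0.0, 460.74580732915337, 196.1695237425618], [0.0, 0.0, 1.0]] ['pixels', 'range_z', 'camera_matrix', 'camera_from_world'] 0.995875
{'time_s': 0.1, 'joints': array([-7.36029362e+01,  2.01200456e+01,  9.46740536e+01, -2.29438813e-04,
        6.52658486e+01, -4.84606096e+00]), 'qd': array([-0.02071201, -0.05906509, -0.01657412,  0.05028707, -0.03609664,
       -0.02470461]), 'effort': array([ 2.16867584e-04, -5.06831825e+01, -2.91876805e+01, -4.96960160e-05,
        2.65630217e-03,  3.46068953e-05]), 'position': array([ 0.19921947, -0.51229862,  0.20831868]), 'eef_rot': array([[ 9.32050758e-01,  3.62327607e-01, -2.98847579e-04],
       [ 3.62327720e-01, -9.32050223e-01,  1.00270499e-03],
       [ 8.47667467e-05, -1.04285271e-03, -9.99999453e-01]]), 'ft_force': array([-0.45146082, -0.66848937, -0.08101469]), 'wrist_torque': array([-0.0233555 ,  0.02028468,  0.04383326]), 'finger_force': 0.0, 'width': 0.0862222729972522}
```

View pics/side0.png

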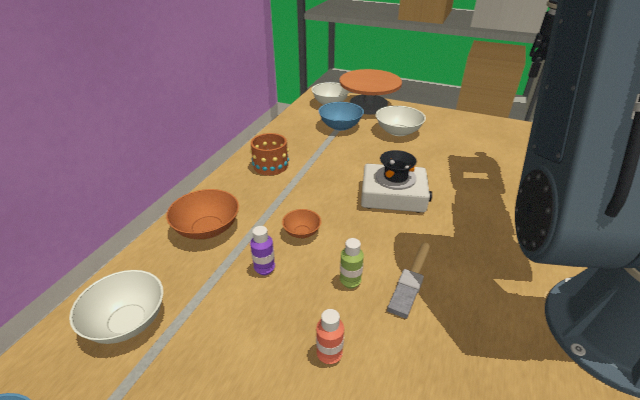

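View pics/top0.png

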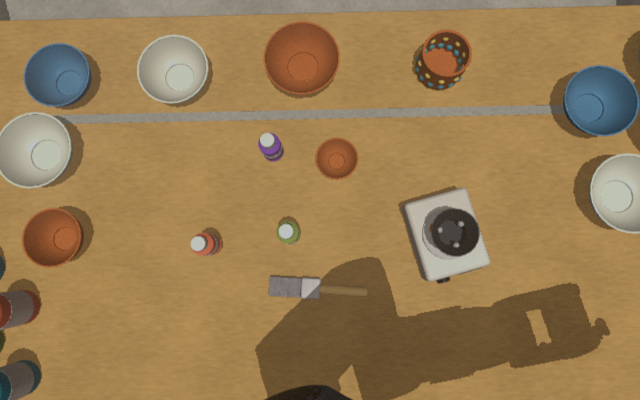

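Lilac is at top (270,146) and side (262,250). Green is at top (288,231) and side (351,263). Coral is at top (203,243) and side (330,337). The shaker cup is at top (452,232) and side (397,165). I'll enlarge the cup and cap before measuring.

Run:
```python
import cv2,numpy as np
t=cv2.imread("pics/top0.png");s=cv2.imread("pics/side0.png")
f=lambda im,x,y,w,h:cv2.resize(im[y:y+h,x:x+w],(400,300),interpolation=cv2.INTER_CUBIC)
cv2.imwrite("pics/crops.png",np.vstack([np.hstack([f(t,392,184,120,90),f(s,350,132,100,75)]),np.hstack([f(t,240,121,80,60),f(s,222,213,80,60)])]))
```

```text
(no output)
```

View pics/crops.png

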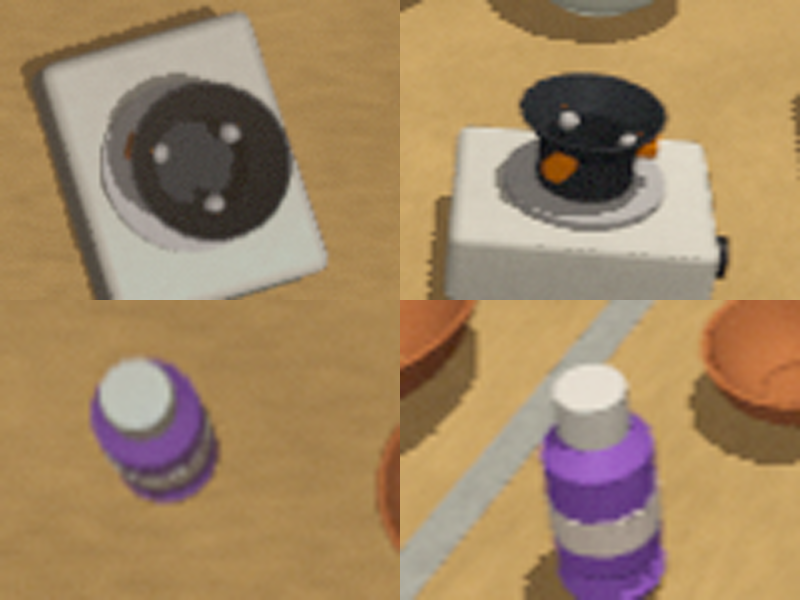

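```bash
cat > h.py <<'E'
import cv2,numpy as np
from scipy.optimize import least_squares
def ray(d,uv):
    K=d["camera_matrix"];T=np.linalg.inv(d["camera_from_world"]);uv=np.atleast_2d(uv).astype(float)
    r=np.c_[(uv[:,0]-K[0,2])/K[0,0],-(uv[:,1]-K[1,2])/K[1,1],-np.ones(len(uv))]
    return T[:3,3],r@T[:3,:3].T
def plane(d,uv,z):
    o,r=ray(d,uv);return o+r*((z-o[2])/r[:,2])[:,None]
def cloud(d):
    v,u=np.mgrid[:400,:640];o,r=ray(d,np.c_[u.ravel(),v.ravel()])
    return (o+r*d["range_z"].reshape(-1,1)).reshape(400,640,3)
def circ(p):
    c=p.mean(0);s=least_squares(lambda x:np.hypot(*(p-x[:2]).T)-x[2],[*c,.03],loss="soft_l1",f_scale=.001)
    return s.x, np.sqrt((s.fun**2).mean())
def tri(d1,p1,d2,p2):
    A=[];b=[]
    for d,p in((d1,p1),(d2,p2)):
        o,r=ray(d,p);r=r[0]/np.linalg.norm(r);M=np.eye(3)-np.outer(r,r);A.append(M);b.append(M@o)
    A=np.vstack(A);b=np.hstack(b);x=np.linalg.lstsq(A,b,rcond=None)[0];return x,np.linalg.norm(A@x-b)
def blob(m,near):
    n,l,st,c=cv2.connectedComponentsWithStats(m.astype(np.uint8))
    i=1+np.argmin(np.hypot(*(c[1:]-near).T)+1e3*(st[1:,4]<40));return l==i
E
cat > meas.py <<'E'
from h import *
D={n:dict(np.load(n+"0.npz")) for n in("top","side")}
C={n:cloud(D[n]) for n in D}
H={n:cv2.cvtColor(D[n]["pixels"],cv2.COLOR_RGB2HSV).astype(int) for n in D}
caps={"lilac":((268,141),(261,234)),"green":((286,231),(352,246)),"coral":((199,243),(331,319))}
for k,(a,b) in caps.items():
    cen={}
    for n,px in(("top",a),("side",b)):
        h=H[n];v,u=np.mgrid[:400,:640]
        m=blob((h[...,1]<50)&(h[...,2]>120)&(np.hypot(u-px[0],v-px[1])<16),px)
        z=C[n][...,2];zt=np.percentile(z[m],90);q=m&(abs(z-zt)<.004)
        c=cv2.findContours(q.astype(np.uint8),0,1)[0];c=max(c,key=len)[:,0]
        e=cv2.minAreaRect(c)[0];uv=np.argwhere(q)[:,::-1].mean(0);cen[n]=uv
        print(k,n,"px",uv.round(1),"n",q.sum(),"ztop",zt.round(4),"cloud",C[n][q].mean(0).round(4))
    x,err=tri(D["top"],cen["top"],D["side"],cen["side"]);print("  tri",x.round(4),err.round(4))
cen={}
for n,px in(("top",(455,232)),("side",(398,163))):
    h=H[n];v,u=np.mgrid[:400,:640]
    m=blob((h[...,2]<95)&(np.hypot(u-px[0],v-px[1])<34),px)
    m=cv2.morphologyEx(m.astype(np.uint8),cv2.MORPH_CLOSE,np.ones((5,5)))
    c=max(cv2.findContours(m,0,1)[0],key=len)[:,0]
    zt=np.percentile(C[n][...,2][m>0],98)
    if n=="side": c=c[c[:,1]<160]
    e=cv2.fitEllipse(c);cen[n]=e[0]
    for z in(.114,zt):
        x,r=circ(plane(D[n],c,z)[:,:2]);print("rim",n,z.round(4) if z!=.114 else z,x.round(4),"rms",r.round(4),"ell",np.round(e[0],1))
x,err=tri(D["top"],cen["top"],D["side"],cen["side"]);print("tri rim",x.round(4),err.round(4))
# balls / floor seen from top
g=C["top"][226:238,444:456,2];print("floor z",np.median(g), "box z",np.median(C["top"][262:268,440:450,2]))
E
python3 meas.py
```

```text
lilac top px [266.6 139.8] n 149 ztop 0.1131 cloud [0.6577 0.1126 0.1114]
lilac side px [259.7 231. ] n 129 ztop 0.111 cloud [0.6544 0.1135 0.1104]
  tri [0.6569 0.1124 0.1091] 0.0021
green top px [285.5 231. ] n 157 ztop 0.1127 cloud [0.4834 0.0772 0.1111]
green side px [352.8 243.4] n 131 ztop 0.1112 cloud [0.4805 0.0781 0.1103]
  tri [0.4822 0.0771 0.1091] 0.0019
coral top px [197.4 243.4] n 160 ztop 0.1128 cloud [0.463  0.2414 0.1111]
coral side px [330.3 316.5] n 225 ztop 0.1115 cloud [0.4601 0.2418 0.1105]
  tri [0.4617 0.2414 0.1095] 0.002
rim top 0.114 [ 0.4774 -0.2336  0.0429] rms 0.0009 ell [454.3 231.8]
rim top 0.1165 [ 0.4773 -0.233   0.0428] rms 0.0009 ell [454.3 231.8]
rim side 0.114 [ 0.4736 -0.2336  0.0425] rms 0.0012 ell [397.5 158.5]
rim side 0.1152 [ 0.4733 -0.2316  0.0424] rms 0.0012 ell [397.5 158.5]
tri rim [ 0.4758 -0.2329  0.1172] 0.0017
floor z 0.07197809292562718 box z 0.061328593372671825
```

Run:
```python
from workcell import manip
import cv2,numpy as np
R=np.array([[.9320,.3624,0],[.3624,-.9320,0],[0,0,-1.]]);L=[.6562,.1128];
u,_,vt=np.linalg.svd(R);R=u@vt
manip.move_linear([.199,-.512,.24],R,vel=.1)
manip.move_linear([*L,.24],R,vel=.25)
print("descend",manip.move_linear([*L,.046],R,vel=.08,contact_N=8), manip.get_state()["position"])
manip.move_gripper(.03,80)
s=manip.get_state();print(s["time_s"],s["width"],s["finger_force"],s["position"],s["ft_force"])
d=manip.get_image("side");cv2.imwrite("pics/grasp.png",d["pixels"][...,::-1])
```

```text
descend False [0.65635517 0.11281775 0.04628998]
6.8833 0.040190526265569175 80.65979288890958 [0.6566601  0.11285295 0.04671017] [ 0.36141063 -0.77097236  5.10879217]
```

View pics/grasp.png

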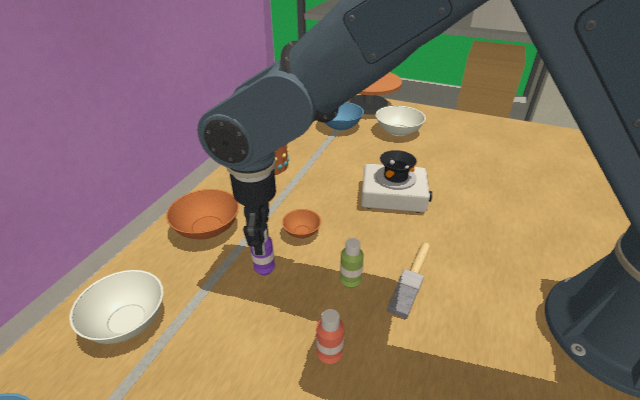

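The gripper is on the lilac bottle at side (262,250), and the green and coral bottles haven't moved. I'll lift and carry it over the cup, then check how it hangs.

Run:
```python
from workcell import manip
import cv2,numpy as np
p=manip.get_state()["position"]
manip.move_linear([p[0],p[1],.21],vel=.1)
manip.move_linear([.4755,-.2328,.21],vel=.18)
s=manip.get_state();print(s["time_s"],s["width"],s["finger_force"],s["position"],s["ft_force"])
for n in("side","top"):
    d=manip.get_image(n);np.savez(n+"1.npz",**d)
    if n=="side":a=cv2.resize(d["pixels"][90:230,330:470],(400,400),interpolation=2)
    else:b=cv2.resize(d["pixels"][160:300,385:525],(400,400),interpolation=2)
cv2.imwrite("pics/over.png",np.hstack([a,b])[...,::-1])
```

```text
11.0417 0.04089871253555146 80.79798479564488 [ 0.47573498 -0.23237766  0.20997834] [-0.28014087 -0.82985952 -1.61059579]
```

View pics/over.png

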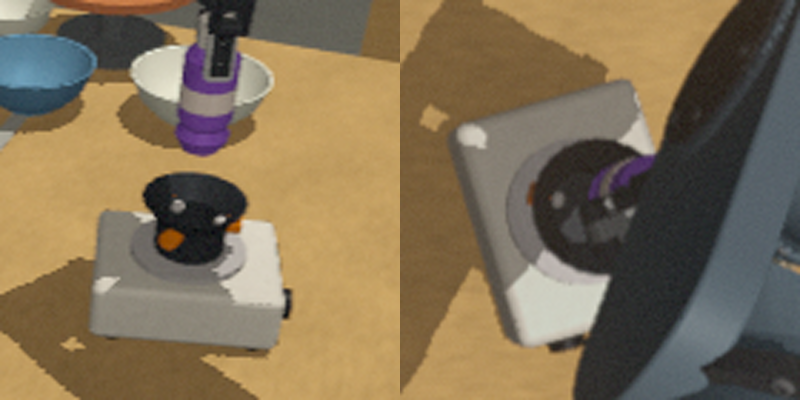

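The bottle is held roughly upright above the funnel: its foot is at side crop (205,145) and the rim at (195,195). I'll check its axis against the cup axis in the side view.

Run:
```python
from h import *
d=dict(np.load("side1.npz"));M=d["camera_from_world"];K=d["camera_matrix"]
def proj(p):
    c=M[:3,:3]@p+M[:3,3];return np.array([K[0,0]*c[0]/-c[2]+K[0,2],K[1,1]*-c[1]/-c[2]+K[1,2]])
h=cv2.cvtColor(d["pixels"],cv2.COLOR_RGB2HSV).astype(int)
m=(h[...,0]>120)&(h[...,0]<145)&(h[...,1]>100);m[:, :370]=0;m[:,450:]=0;m[:95]=0;m[160:]=0
for v in range(100,147,3):
    x=np.where(m[v])[0]
    if len(x):print(v,x.min(),x.max(),(x.min()+x.max())/2,end=" | ")
print()
T=np.linalg.inv(M)
# side-based cup estimate (same camera bias as this view)
for n,c in(("cup side-est",(.4734,-.232)),("tcp",(.4757,-.2324))):
    for z in(.1635,.18,.20,.22,.24):print(n,z,proj(np.array([*c,z])).round(1))
C=cloud(d);print("lowest purple z",np.percentile(C[...,2][m],[1,5,50,99]).round(4),"px/m",K[0,0]/0.9, "img right in world",T[:3,0].round(2))
```

```text
106 397 398 397.5 | 109 395 413 404.0 | 112 395 413 404.0 | 115 394 412 403.0 | 118 394 412 403.0 | 121 397 410 403.5 | 130 393 410 401.5 | 133 393 408 400.5 | 136 392 409 400.5 | 139 393 408 400.5 | 142 395 405 400.0 | 
cup side-est 0.1635 [400.3 141.7]
cup side-est 0.18 [401.2 135.3]
cup side-est 0.2 [402.3 127.4]
cup side-est 0.22 [403.4 119.2]
cup side-est 0.24 [404.6 110.8]
tcp 0.1635 [399.4 141.4]
tcp 0.18 [400.2 135.1]
tcp 0.2 [401.3 127.1]
tcp 0.22 [402.5 119. ]
tcp 0.24 [403.6 110.6]
lowest purple z [0.167  0.172  0.1981 0.2518] px/m 435.8471021744012 img right in world [-0.93 -0.38  0.  ]
```

The bottle is vertical and matches the cup axis within about 1 px, or 2 mm. Next I lower it to the balls, then press.

Run:
```python
from workcell import manip
import numpy as np
c=[.4755,-.2328]
def st(l):
    s=manip.get_state();print(l,round(s["time_s"],2),s["position"].round(4),s["ft_force"].round(1),round(s["width"],4))
print(manip.move_linear([*c,.145],vel=.08,contact_N=8));st("above")
print(manip.move_linear([*c,.119],vel=.02,contact_N=8));st("balls")
print(manip.move_linear([*c,.112],vel=.02,contact_N=35));st("press")
```

```text
False
above 12.1 [ 0.4758 -0.233   0.1455] [-0.6  0.2 -1.5] 0.0404
True
balls 12.81 [ 0.4756 -0.2335  0.1333] [ 0.5 -2.7 -1.7] 0.0403
True
press 13.63 [ 0.476  -0.2332  0.1177] [-2.8  1.2 10.1] 0.0404
```

Run:
```python
from workcell import manip
import cv2,numpy as np
manip.move_gripper(.06);s=manip.get_state();print(s["width"],s["ft_force"],s["position"])
p=s["position"]
print(manip.move_linear([p[0],p[1],.26],vel=.08,contact_N=15))
manip.move_linear([.25,-.45,.28],vel=.2)
for n in("side","top"):
    d=manip.get_image(n);np.savez(n+"0.npz",**d)
    if n=="side":a=cv2.resize(d["pixels"][90:230,330:470],(400,400),interpolation=2)
    else:b=cv2.resize(d["pixels"][160:300,385:525],(400,400),interpolation=2)
cv2.imwrite("pics/done.png",np.hstack([a,b])[...,::-1]);print(manip.get_state()["time_s"])
```

```text
0.059940255642377344 [-0.1272204  -0.2269106  -0.01002722] [ 0.475944   -0.23330741  0.11709043]
False
17.7083
```

View pics/done.png

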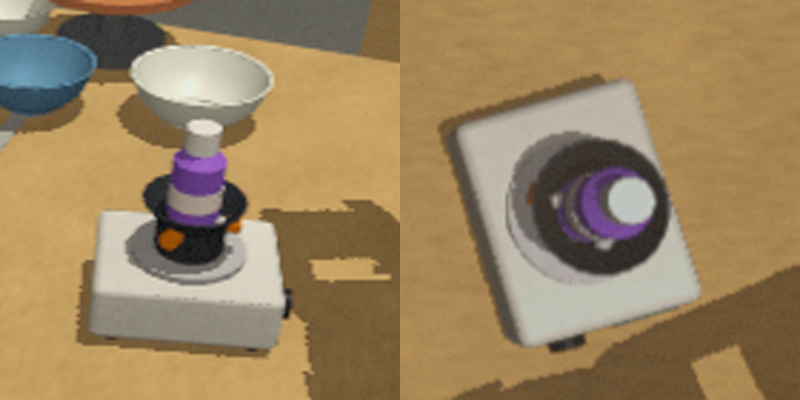

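The bottle stands upright in the cup, with its cap at top crop (632,200) and side crop (203,130). Cap height will show whether it is home: 0.181 m if so, 0.191 m or more if it is still on the balls.

```bash
sed -i 's/"lilac":((268,141),(261,234))/"lilac":((606*0+466,230),(401,136))/; /^cen={}/,$d' meas.py; python3 meas.py
```

```text
lilac top px [465.3 230. ] n 198 ztop 0.1833 cloud [ 0.4766 -0.2338  0.182 ]
lilac side px [401.3 135. ] n 69 ztop 0.1811 cloud [ 0.4733 -0.2319  0.181 ]
  tri [ 0.4753 -0.2348  0.1793] 0.0021
green top px [285.5 231.1] n 156 ztop 0.1127 cloud [0.4833 0.0773 0.111 ]
green side px [352.9 243.3] n 129 ztop 0.1115 cloud [0.4804 0.078  0.1105]
  tri [0.482  0.0772 0.1094] 0.002
coral top px [197.3 243.3] n 154 ztop 0.1132 cloud [0.4632 0.2415 0.1113]
coral side px [330.2 316.6] n 225 ztop 0.1115 cloud [0.4602 0.242  0.1105]
  tri [0.4619 0.2416 0.1095] 0.0021
```

The cap top is at 0.181 m, so the bottle is home, centred and upright. The green and coral bottles haven't moved.

```bash
python3 -c "
from workcell import manip
print(manip.finish_job())"
```

```text
the job is handed in; nothing more can be done
None
```

The lilac bottle is pressed fully home in the shaker cup and released, with the green and coral bottles still in place; the job was handed in at about 18 s, and no verdict came back.

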